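# Unclamp a brake disc: back off the left-hand wing nut and draw out the C-washer

## Robot

A 6-joint arm with a two-finger parallel gripper is mounted at the origin on the work surface. World frame = base frame: x ahead of the robot, y to its left, z up, the work surface at z = 0. Lengths are in mm, angles in degrees, forces in N, time in s.
With the tool pointing down it reaches from about 325 to 925 mm from the base axis. Payload 3.1 kg.
Tool frame: the origin (TCP) lies at the very end of the fingers, on their centre line; the grasp point (between the pads) lies grasp_offset behind it (grasp_offset is the distance from the TCP to the grasp point, in mm); z points along the fingers, x is the direction in which the jaws open and shut, and the axes are right-handed (so a half turn about z gives the same grasp; the last joint's range is limited). The gripper opens to 85 mm and grips with 20 to 120 N. Pads are 22 mm wide; open, the fingers measure 114 mm over their backs; the gripper's body (76 mm by 85 mm) begins 54 mm behind the grasp point. The pads swing forward as they close: fully open they stand 13 mm farther back than shut.
Start: joints at [-75.585, 12.427, 92.441, -0, 75.132, -6.429], TCP at [222.414, -584.099, 231.3] pointing down, gripper open.
Joint ranges: [-157.48, 157.48], [-44.54, 120.13], [17.64, 146.25], [-64.5, 244.5], [7.68, 150.69], [-147.95, 147.95]. Speed limits (degrees/s): [159.86, 159.86, 180, 180, 180, 180].

## Interface

Orientations are given as [roll, pitch, yaw] about the fixed x, y, z axes, in that order (R = Rz(yaw) Ry(pitch) Rx(roll)).
In Python, from station import * gives the robot as it stands. Calls block until the motion is done:
- goto(position, orientation): joint-space move of the TCP to a pose.
- move_l(position, attitude=None, speed=150): straight line of the TCP; attitude=None keeps the orientation; speed is the mean speed in mm/s.
- move_j(angles): joint-space move.
- grip(opening, squeeze=None): finger opening in mm; squeeze is the grip in N (None keeps the last); returns when the fingers have stopped.
- wait(seconds).
- solve_ik(position, orientation): joint angles nearest the present ones, or None.
- get_obs(): the state.
- get_image(name): name is "side" or "top" or "wrist"; returns the picture (384x512x3 uint8, red, green, blue); there is no depth.
- get_calibration(name): a dict with "fx", "fy", "cx", "cy" (pixels), "R" (3x3) and "t" (3): a world point X has camera coordinates R X + t; the wrist camera has in their place "mount" (4x4, takes a point from camera to tool coordinates, whose origin is the TCP and whose axes are the tool frame's). Camera axes: x right, y down, z forward; pixel columns grow to the right and rows downward; lengths in mm; the calibration is good to about 2 mm. The wrist camera is an equidistant fisheye: a pixel r from the principal point sees the ray r / f radians off the axis. A picture is of the moment at which its call begins: read the wrist's pose just before it. get_calibration takes no time and is no camera call.
A pose or a line that the arm cannot do raises Unreachable and nothing moves.
- sign_off(): hands the job in, once; it reports no verdict.
Trained networks look in the newest picture that a camera, given by its name, has taken for a name from the list of things; names that differ only in an ending like _2 or _b are one class to them, and where a whole thing is asked for, a point or a joint stands for the part that bears it (a point fixed in the world has none). Each returns a list of dicts, best first, with "score" (0 to 1); they miss things now and then, are a little off and sometimes report something else, mostly with a low value. They report only what shows in the picture. A call takes as long as a camera call. They do not tell look-alikes from the thing itself.
- spot_in(name, camera): "extent" ([centre column, centre row, width, height] in pixels, round what is visible of it).
- regions_of(name, camera): "region" (384x512 bool, what is visible of it) and "extent" ([centre column, centre row, width, height] in pixels, round what is visible of it).
The state is a dict: "t": time; "joint_pos": joint angles; "qvel": joint speeds; "effort": joint torques, N m; "tcp_pos": TCP position; "ee_rot": TCP orientation; "wrist_force": force on the tool from outside, world axes, zero at the start; "moment": the same for the moment, N m; "grip_width": finger opening in mm.
Only numpy, scipy, OpenCV 4.12 (cv2) and the standard library are available. Lean on these libraries where they do the work, as an engineer would, in place of code of your own. Each camera call takes 0.05 s, during which the arm holds its last target. There are 200 camera calls.

## Task

Unclamp the brake disc on the blue refinishing turntable: back off the yellow wing nut on its spindle, which has a left-hand thread and so loosens clockwise seen from above, going by feel until the C-washer under it is free, without wrenching it on against the stop ring above it. Then draw the C-washer out sideways by its red fin without forcing it or leaning on the disc, set it down flat on the green rubber mat so that its round plate lies wholly on the mat, and let go. Leave the nut slackened and do not disturb the other things on the bench.

Things in the scene. Friction and masses are not known exactly. Their poses are not given: they have to be found in the camera images.
- machine: Blue bench turntable for refinishing brake discs, fixed: base 330 x 310 mm, 66 mm high. Origin on the bench under the vertical spindle axis, z up, +x away from the switch panel. A pillar with an orange finishing head stands at its +x, -y corner (axis 130 mm and -125 mm off, head swung out to -y, top 150 mm above the bench).
- axis_top (a point): Top of the threaded spindle (22 mm diameter), 194 mm above the bench. Below it a brass stop ring, 34 mm diameter, 181 to 187 mm up, ends the nut's travel. The spindle lock is on but has play: turned clockwise, spindle, disc, washer and nut first go round together, lightly (0.08 N m), by an unknown 0.1 to 1.8 rad; then the lock holds the spindle and only the nut turns.
- disc: Steel brake disc on the turntable, 300 mm diameter, hat up: friction ring 88 to 110 mm above the bench, hat 165 mm diameter with its flat top 140 mm above the bench, bore 87 mm. Origin on the spindle axis at bench height. Its finished faces may be touched but not leaned on (15 N at most).
- nut: Yellow wing nut: hub 31 mm diameter, 22 mm high; wings form a bar 84 mm long, 12 mm thick, 3 to 21 mm above the origin. Origin on the axis under the hub, 155 mm up when clamped; x and -x point along the wings. Rises 10 mm per turn clockwise. Once the spindle is held: drag 0.35 N m (10 to 15 N on a wing), meets its rigid stop after 4 mm of rise. Push a wing with closed fingers, or pinch it.
- collar: Aluminium pressure collar under the nut, 40 mm diameter, 10 mm high; keyed to the spindle, it rises with the nut without turning on it. Origin at the centre of its underside, 145 mm above the bench when clamped. It sits in the washer's 45 mm square pocket, 3 mm deep, and traps the washer until it has risen more than 3 mm. Over 35 N between collar and washer counts as forcing.
- washer: Black C-washer, about 0.2 kg: round plate 112 mm diameter, 8 mm thick (5 in the pocket), slot 26 mm wide from the centre out along -x; along +x a tail 26 mm wide, 8 mm thick, to 102 mm from the centre. Origin at the centre of its underside: when clamped, on the axis and the hat, 140 mm up; balances 40 mm along +x. It slides out along its own +x and clears the spindle after 75 mm.
- fin (a point): Middle of the red upright fin on the washer's tail, to pull it by: 12 mm thick along the washer's y, 30 mm long along its x (68 to 98 mm from the centre), 8 to 36 mm above the washer's underside. The point is 83 mm along the washer's +x and 22 mm above its underside.
- mat: Green ribbed rubber mat, fixed, 260 mm along its x, 220 mm along its y, 4 mm thick. Origin at the centre of its underside, on the bench.
- spray_can: Red spray can, 66 mm diameter, 190 mm high; bystander, origin at the underside.
- spare_washer: Smaller plain aluminium C-washer (84 mm diameter) with a red fin, lying on the bench: a spare for another adapter, not the one to move. Origin at the centre of its underside.
- pad_a: Brake pad, 52 x 125 x 15 mm, bystander, origin at the underside.
- pad_b: Brake pad, 52 x 125 x 15 mm, bystander, origin at the underside.
- hub: Dark wheel hub with five studs, 136 mm diameter, 85 mm high, bystander, origin at the underside.
- cv_joint: Dark drive shaft joint standing on end, 90 mm diameter, 125 mm high, bystander, origin at the underside.
- spanner: Steel spanner lying on the bench, bystander.
- parts_dish: Steel parts dish, 110 mm diameter, 30 mm high, bystander, origin at the underside.
- lock (a joint): Slip of the spindle lock's friction clutch under the disc, in rad, 0 at the start, clockwise positive. The clutch gives way only above 0.9 N m (25 N at 36 mm from the axis), as when the nut is wrenched on against its stop; more than 0.15 rad of slip counts as wrenching.
There are look-alikes about, which are no part of the job. There is more than one size of the washer; the job needs the smaller.

How it is judged (in metres and radians):
On the way, in this order (a step that is already met when the one before it is completed fails the run):
1. the nut is backed off clockwise until the collar has risen clear of the washer's pocket (more than 3.1 mm) (z of collar in the frame of machine above 0.1481 m), for 0.2 s.
2. the C-washer is drawn out sideways, clear of the spindle (horizontal distance between washer and axis_top above 0.075 m), for 0.05 s.
3. the C-washer is set down on the mat while still held (its centre less than 8 mm above the mat) (z of washer in the frame of mat below 0.012 m and horizontal distance between washer and mat below 0.12 m and contact force between the fingers and washer above 0.5 N), for 0.05 s.
At the end, for the whole second after the job is handed in: The C-washer lies flat (within 0.06 rad) and at rest on the mat, its centre within 78 mm along the mat's x and 58 mm along its y of the mat's centre; the nut is still backed off (collar at least 2.9 mm above where it was clamped); the gripper has let go (x of washer in the frame of mat between -0.078 and 0.078 m and y of washer in the frame of mat between -0.058 and 0.058 m and z of washer in the frame of mat below 0.007 m and angle between washer's own z axis and vertical below 0.06 rad and linear speed of washer below 0.02 m/s and z of collar in the frame of machine above 0.1479 m); the robot touches nothing.
It fails at once if the washer is forced: more than 35 N between collar and washer (nut tightened, or washer pulled while still held) (contact force between collar and washer above 35 N).
It fails at once if the nut is wrenched on against its stop (or the spindle slammed into its lock) so that the lock's clutch slips by more than 0.15 rad (value of joint lock above 0.15 rad or value of joint lock below -0.15 rad).
It fails at once if the disc is leaned on with more than 15 N (contact force between any of the fingers, the arm and disc above 15 N).
It fails at once if a bystander is moved by more than 25 mm (distance of any of spray_can, spare_washer, pad_a, pad_b, hub, cv_joint, spanner, parts_dish from where it was at the start of the episode above 0.025 m).
It also fails if it takes over 72 s, if anything falls off the work surface, if the arm or the gripper's body presses on something with over 40 N, if the wrist force passes 120 N, or if a joint passes its speed limit or range.

## Working session

There is one attempt and no reset: what is moved stays moved. The work goes in short steps, each a Python script; the robot and the scene stay as the last script left them, time stands still between calls to the robot, and variables do not carry over. Pictures are saved under pics/ and viewed, about 8 in all and at most 12, crops included, and the job is handed in when it is done.

```bash
ls; mkdir -p pics; python3 - <<'E'
from station import *
import cv2, numpy as np
for n in ("side","top"):
    im=get_image(n); cv2.imwrite(f"pics/{n}0.png",im[:,:,::-1]); c=get_calibration(n); print(n,c)
    for t in ("machine","nut","washer","fin","mat","spare_washer","disc","spray_can","hub","cv_joint","axis_top"):
        try: print(t,[(np.round(d["extent"]).astype(int).tolist(),round(d["score"],2)) for d in spot_in(t,n)[:3]])
        except Exception as e: print(t,e)
print(get_calibration("wrist")); print(get_obs()); 
try: print(grasp_offset)
except Exception as e: print(e)
E
python3 -c "
import cv2,numpy as np
a=cv2.imread('pics/top0.png');cv2.imwrite('pics/top0b.png',cv2.resize(a,(800,600),interpolation=3))
a=cv2.imread('pics/side0.png');cv2.imwrite('pics/side0b.png',cv2.resize(a,(800,600),interpolation=3))"
```

```text
pics
side {'fx': 463.2913300623577, 'fy': 463.2913300623577, 'cx': 260.1562959033511, 'cy': 197.7660759249394, 'R': array([[-0.79131342, -0.61127747, -0.01276405],
       [-0.39667543,  0.52916841, -0.75008626],
       [ 0.46526516, -0.58849014, -0.66121682]]), 't': array([ 412.23802639,  283.24512513, 1602.98668702])}
machine [([273, 187, 104, 99], 0.8)]
nut [([279, 175, 27, 24], 0.61), ([280, 170, 11, 4], 0.5)]
washer [([280, 178, 27, 27], 0.86), ([286, 300, 55, 48], 0.82)]
fin [([285, 302, 57, 40], 0.81), ([280, 176, 26, 25], 0.78)]
mat [([219, 261, 94, 72], 0.76)]
spare_washer [([169, 229, 29, 23], 0.77)]
disc [([280, 183, 76, 49], 0.89), ([317, 139, 17, 29], 0.35)]
spray_can [([196, 191, 20, 49], 0.83), ([273, 186, 99, 103], 0.6)]
hub [([143, 295, 42, 40], 0.66), ([218, 261, 91, 73], 0.39)]
cv_joint [([317, 140, 17, 33], 0.57)]
axis_top [([274, 185, 100, 101], 0.7)]
top {'fx': 424.7897474076445, 'fy': 424.7897474076445, 'cx': 262.3849156918077, 'cy': 190.09761562182516, 'R': array([[-0.00460926, -0.99991091, -0.01252701],
       [-0.98053517,  0.0069782 , -0.19621946],
       [ 
[... 1206 characters left out ...]
  1.00000000e+00]])}
{'t': 1.2, 'joint_pos': array([-7.55831121e+01,  1.24280487e+01,  9.24401990e+01, -2.34271496e-03,
        7.51334396e+01, -6.42859063e+00]), 'qvel': array([-0.10295126,  0.01840469, -0.00264401,  0.0098908 ,  0.01396523,
       -0.02753988]), 'effort': array([-1.10475735e-04, -3.96897554e+01, -3.04252160e+01,  4.03576053e-05,
        1.04013056e-03,  7.88385506e-06]), 'tcp_pos': array([ 222.41710306, -584.09466143,  231.30122666]), 'ee_rot': array([ 1.79997939e+02,  1.93025009e-03, -6.91539204e+01]), 'wrist_force': array([ 0.32876773, -0.55431523, -0.43455235]), 'moment': array([ 0.03554803, -0.02369643,  0.01357295]), 'grip_width': 85.26378324467235}
18.700000000000003
```

View pics/top0b.png

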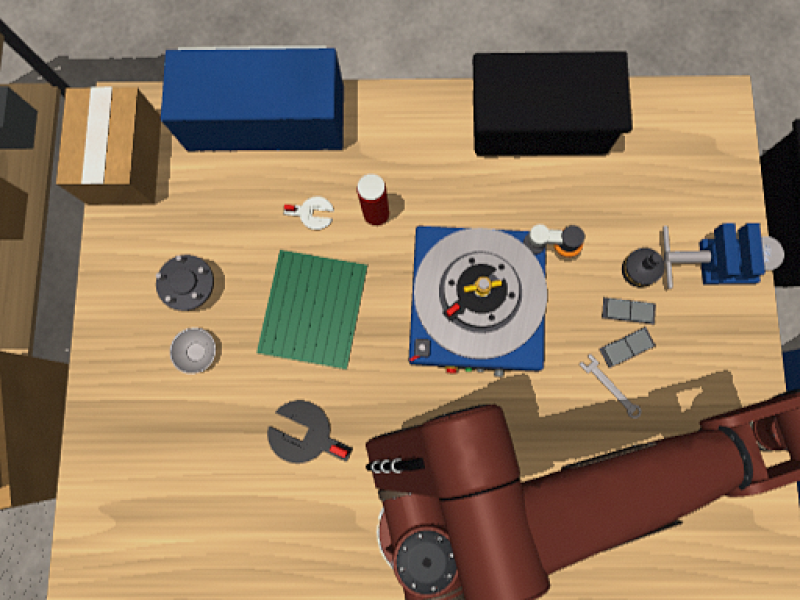

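View pics/side0b.png

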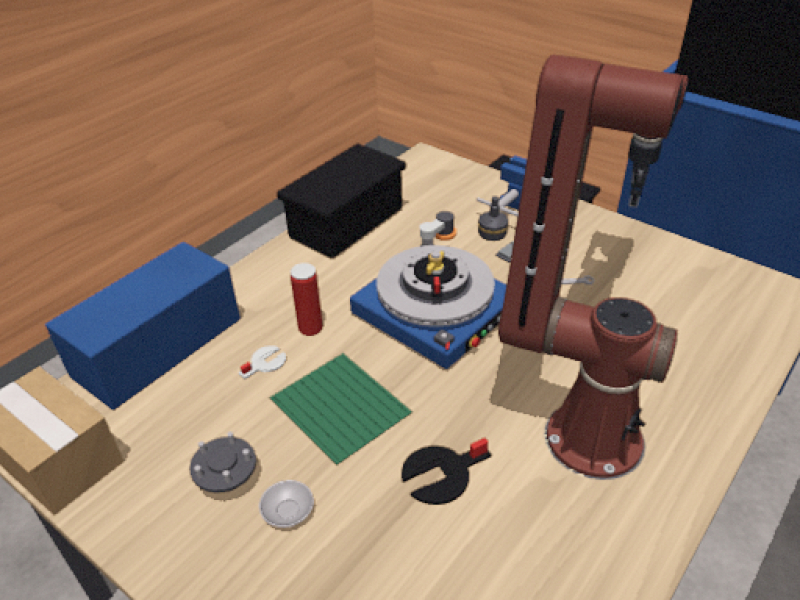

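Top view (800×600): the clamped target washer is at (482,288), with its fin at (452,309) and the yellow nut on top. Look-alikes: a larger black C-washer lying on the bench at (300,432), and the aluminium spare at (318,212). Mat corners are at (281,250), (367,266), (348,369) and (258,353). The target is the black washer on the turntable under the nut. Next I'll take a close wrist view from above it.

```bash
cat > h.py <<'E'
from station import *
import numpy as np, cv2
from scipy.spatial.transform import Rotation as Ro
def ray_top(n,p):
    c=get_calibration(n); R,t=c["R"],c["t"]
    d=R.T@np.array([(p[0]-c["cx"])/c["fx"],(p[1]-c["cy"])/c["fy"],1]); return -R.T@t,d
def ray_w(o,p):
    c=get_calibration("wrist"); v=np.array([p[0]-c["cx"],p[1]-c["cy"]]); r=np.hypot(*v); th=r/c["fx"]
    d=np.array([*(v/max(r,1e-9)*np.sin(th)),np.cos(th)])
    R=Ro.from_euler("xyz",o["ee_rot"],degrees=True).as_matrix(); M=c["mount"]
    return R@M[:3,3]+o["tcp_pos"],R@M[:3,:3]@d
def atz(rd,z):
    o,d=rd; return (o+d*(z-o[2])/d[2])[:2]
def proj_w(o,X):
    c=get_calibration("wrist"); M=c["mount"]
    R=Ro.from_euler("xyz",o["ee_rot"],degrees=True).as_matrix()
    p=M[:3,:3].T@(R.T@(np.asarray(X,float)-o["tcp_pos"])-M[:3,3])
    r=np.hypot(p[0],p[1]); th=np.arctan2(r,p[2]); return c["fx"]*th*p[:2]/r+np.array([c["cx"],c["cy"]])
E
python3 - <<'E'
from h import *
k=.64
T=lambda u,v,z:atz(ray_top("top",(u*k,v*k)),z).round(1)
print("axis",T(482,284,194)); print("hat disc",T(480,293,88)); print("fin",T(452,309,162))
print("wings",T(463,292,167),T(503,287,167))
m=[T(*p,4) for p in((281,250),(367,266),(348,369),(258,353))]; print("mat",m,np.mean(m,0))
A=T(482,284,194)
for yaw in range(-180,180,30):
    q=solve_ik([*A,290],[180,0,yaw]); print(yaw,None if q is None else np.round(q,0))
E
```

```text
axis [ 527.  -126.4]
hat disc [ 529.2 -131.8]
fin [479.1 -63.2]
wings [515.5 -87.4] [ 525.9 -174.4]
mat [array([658. , 346.2]), array([615.9, 134.2]), array([364.9, 177.2]), array([404.2, 392.7])] [510.75  262.575]
-180 None
-150 [-21.  -0. 100.   0.  80. 129.]
-120 [-21.  -0. 100.   0.  80.  99.]
-90 [-21.  -0. 100.  -0.  80.  69.]
-60 [-21.  -0. 100.  -0.  80.  39.]
-30 [-21.  -0. 100.  -0.  80.   9.]
0 [-21.  -0. 100.  -0.  80. -21.]
30 [-21.  -0. 100.  -0.  80. -51.]
60 [-21.  -0. 100.  -0.  80. -81.]
90 [ -21.   -0.  100.    0.   80. -111.]
120 [ -21.   -0.  100.    0.   80. -141.]
150 None
```

```bash
python3 - <<'E'
from h import *
goto([527,-126,300],[180,0,100])
grip(0,40)
o=get_obs(); im=get_image("wrist"); cv2.imwrite("pics/w1.png",im[:,:,::-1])
np.save("o1.npy",o,allow_pickle=True)
for t in("nut","washer","fin","disc","collar"):
    print(t,[(np.round(d["extent"]).astype(int).tolist(),round(d["score"],2)) for d in spot_in(t,"wrist")[:3]])
print(o["t"],o["tcp_pos"],o["ee_rot"],o["grip_width"],o["wrist_force"])
for X in([527,-126,194],[479.1,-63.2,162]): print(proj_w(o,X))
E
python3 -c "
import cv2
a=cv2.imread('pics/w1.png');cv2.imwrite('pics/w1b.png',cv2.resize(a,(800,600),interpolation=3))"
```

```text
nut [([256, 176, 87, 26], 0.65)]
washer [([487, 40, 50, 79], 0.89), ([275, 173, 145, 103], 0.75)]
fin [([486, 40, 50, 77], 0.87), ([276, 174, 148, 108], 0.8)]
disc [([258, 152, 250, 237], 0.85)]
collar [([253, 174, 90, 35], 0.95), ([56, 108, 57, 44], 0.71), ([273, 173, 146, 105], 0.28)]
3.9667 [ 527.02943559 -125.97490286  300.02068346] [1.79996197e+02 2.06506471e-03 1.00003073e+02] 0.36484384126414193 [-0.39179958 -0.10152837  0.56627072]
[258.39167907 189.00481264]
[331.18269063 143.14728432]
```

View pics/w1b.png

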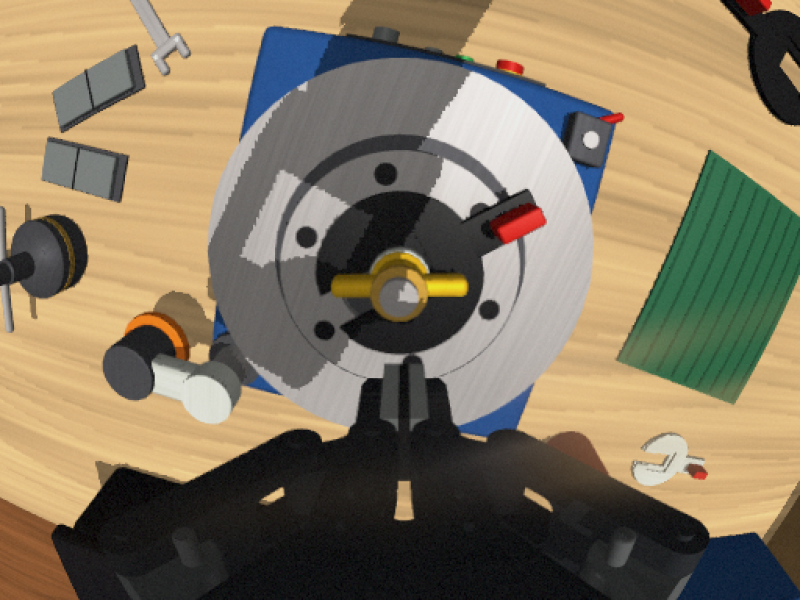

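The wrist view confirms the choice. The spindle tip is at (401,293), the wings run from (332,287) to (468,287), i.e. along tool x, yaw ≈100°. The red fin is on the black clamped washer at about (519,224), with the slot opposite. The larger black washer is at the top right corner and the aluminium spare is at (665,460).

```bash
cat > /tmp/a.py <<'E'
from h import *
o=np.load("o1.npy",allow_pickle=True).item()
W=lambda u,v,z:atz(ray_w(o,(u*.64,v*.64)),z).round(1)
print("axis",W(403,293,194)); l,r=W(332,287,174),W(468,287,174); d=r-l
print("wings",l,r,np.hypot(*d),(l+r)/2,np.degrees(np.arctan2(d[1],d[0])))
f=W(519,213,176); print("fin top",f)
import cv2
im=cv2.imread("pics/w1.png"); hsv=cv2.cvtColor(im,cv2.COLOR_BGR2HSV)
m=cv2.inRange(hsv,(20,100,60),(35,255,255)); ys,xs=np.nonzero(m); print(xs.min(),xs.max(),ys.min(),ys.max())
# disc outline (z=110 top) ellipse centre by circle fit of edge points in world
pts=np.array([W(*p,110) for p in((208,245),(593,262),(402,57),(272,115),(540,115),(228,330))])
A=np.c_[2*pts,np.ones(len(pts))]; s=np.linalg.lstsq(A,(pts**2).sum(1),rcond=None)[0]; print("disc c",s[:2],np.sqrt(s[2]+s[:2]@s[:2]))
E
PYTHONPATH=. python3 /tmp/a.py
```

```text
Traceback (most recent call last):
  File "h.py", line 1, in <module>
    from station import *
ModuleNotFoundError: No module named 'station'
```

```bash
python3 - < /tmp/a.py
```

```text
axis [ 525.7 -126.6]
wings [ 535.7 -168.5] [521.3 -87.6] 82.17158876400045 [ 528.5  -128.05] 100.09280253607321
fin top [471.2 -67.5]
0 511 1 364
disc c [ 531.22456258 -126.82052036] 149.28996112142914
```

```bash
cat >> h.py <<'E'
C=np.array([528.,-127.])
def ppos(a,off=17,r=37):
    a=np.radians(a); return C+np.array([[np.cos(a),-np.sin(a)],[np.sin(a),np.cos(a)]])@np.array([r,off])
def ft(o,a):
    a=np.radians(a); return -(o["wrist_force"]-F0)[:2]@np.array([np.sin(a),-np.cos(a)])
F0=np.zeros(3)
E
python3 - <<'E'
import h; from h import *
goto([*ppos(100,28),215],[180,0,100]); wait(.2)
h.F0=np.mean([get_obs()["wrist_force"] for _ in range(3)],0); np.save("F0.npy",h.F0)
move_l([*ppos(100,28),163],speed=120); o=get_obs(); print(o["t"],o["wrist_force"]-h.F0)
move_l([*ppos(100,18),163],speed=40)
a=100; n=0; log=[]
while a>-20:
    a-=5; move_l([*ppos(a),163],[180,0,a],speed=14); o=get_obs(); f=ft(o,a)
    log.append((a,round(f,1),round(o["wrist_force"][2]-h.F0[2],1)))
    n=n+1 if f>6.5 else 0
    if n>=2 or f>19: break
print(log,o["t"])
E
```

```text
5.5167 [-1.18548927  1.02087348  0.04203496]
[(95, np.float64(0.4), np.float64(0.5)), (90, np.float64(1.0), np.float64(-0.4)), (85, np.float64(1.5), np.float64(-0.6)), (80, np.float64(1.2), np.float64(-0.1)), (75, np.float64(2.1), np.float64(-0.0)), (70, np.float64(1.3), np.float64(0.1)), (65, np.float64(1.0), np.float64(0.3)), (60, np.float64(1.8), np.float64(-0.2)), (55, np.float64(1.6), np.float64(-0.1)), (50, np.float64(1.3), np.float64(0.1)), (45, np.float64(1.7), np.float64(-0.1)), (40, np.float64(1.9), np.float64(-0.4)), (35, np.float64(2.1), np.float64(-1.0)), (30, np.float64(1.2), np.float64(0.2)), (25, np.float64(2.3), np.float64(-0.0)), (20, np.float64(0.8), np.float64(0.0)), (15, np.float64(5.5), np.float64(0.9)), (10, np.float64(8.8), np.float64(2.4)), (5, np.float64(9.5), np.float64(2.1))] 13.5917
```

```bash
python3 - <<'E'
import h; from h import *
h.F0=np.load("F0.npy")
log=[];a=5
while a>-113:
    a=max(a-6,-113); move_l([*ppos(a),163.3],[180,0,a],speed=16); o=get_obs(); f=ft(o,a)
    log.append((a,float(round(f,1)),float(round(o["wrist_force"][2]-h.F0[2],1))))
    if f>19: break
print(log,o["t"])
p=ppos(a,28); move_l([*p,163.3],speed=60); move_l([*p,290],speed=200)
goto([*C,320],[180,0,-40]); 
o=get_obs(); im=get_image("wrist"); cv2.imwrite("pics/w2.png",cv2.resize(im[:,:,::-1],(800,600),interpolation=3))
np.save("o2.npy",o,allow_pickle=True); print(o["t"],o["tcp_pos"])
for t in("nut","fin"):
    print(t,[(np.round(d["extent"]).astype(int).tolist(),round(d["score"],2)) for d in spot_in(t,"wrist")[:3]])
E
```

```text
[(-1, 8.7, 1.2), (-7, 9.9, 1.5), (-13, 9.5, 2.4), (-19, 9.0, 1.9), (-25, 9.3, 1.5), (-31, 8.7, 1.3), (-37, 9.7, 0.9), (-43, 7.4, 1.0), (-49, 8.1, 1.3), (-55, 8.3, 1.2), (-61, 8.0, 1.3), (-67, 8.3, 0.8), (-73, 7.6, 1.4), (-79, 7.4, 1.8), (-85, 6.5, 1.2), (-91, 6.3, 1.0), (-97, 6.3, 1.1), (-103, 6.1, 2.1), (-109, 5.9, 1.6), (-113, 6.2, 1.0)] 21.8333
24.0583 [ 527.49287712 -126.87602424  318.64095586]
nut [([262, 176, 39, 80], 0.72)]
fin [([260, 146, 100, 141], 0.84), ([16, 112, 30, 98], 0.56)]
```

View pics/w2.png

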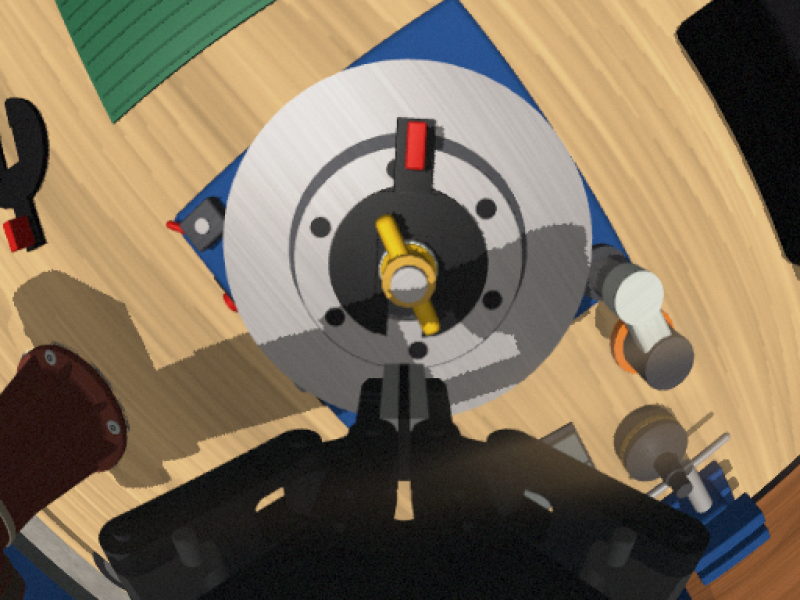

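```bash
python3 - <<'E'
from h import *
o1=np.load("o1.npy",allow_pickle=True).item(); o=np.load("o2.npy",allow_pickle=True).item()
ang=lambda d:round(float(np.degrees(np.arctan2(d[1],d[0]))),1)
def W(o,u,v,z): return atz(ray_w(o,(u*.64,v*.64)),z)
print("axis",W(o,409,280,194)); a,b=W(o,384,220,178),W(o,432,332,178); print("wing",a,b,np.hypot(*(a-b)),(a+b)/2,ang(a-b))
def red(f,box):
    im=cv2.imread(f); im=cv2.resize(im,(800,600),interpolation=3) if im.shape[0]!=600 else im
    m=cv2.inRange(im,(0,0,150),(80,80,255)); x0,y0,x1,y1=box; k=np.zeros_like(m);k[y0:y1,x0:x1]=m[y0:y1,x0:x1]
    ys,xs=np.nonzero(k); return cv2.minAreaRect(np.c_[xs,ys].astype(np.float32)),(xs.min(),xs.max(),ys.min(),ys.max())
for f,oo,bx in(("pics/w1.png",o1,(480,190,570,260)),("pics/w2.png",o,(390,100,450,180))):
    r,e=red(f,bx); print(r,e); B=cv2.boxPoints(r); P=np.array([W(oo,*p,176) for p in B]); print(P.round(1).tolist(),P.mean(0),ang(P.mean(0)-C))
# tail edges at washer top z=148
t=[W(o,*p,148) for p in((399,118),(395,190),(436,122),(433,190))]; print(np.round(t,1),ang(t[0]-t[1]),ang(t[2]-t[3]), "tail end mid",(t[0]+t[2])/2,ang((t[0]+t[2])/2-C))
E
```

```text
axis [ 532.18243975 -126.4685008 ]
wing [542.16785763 -90.98890019] [ 518.30253757 -166.92740555] 79.60031468059634 [ 530.2351976  -128.95815287] 72.6
((521.9000854492188, 225.80001831054688), (18.335756301879883, 47.404640197753906), 63.43495178222656) (np.int64(498), np.int64(544), np.int64(208), np.int64(243))
[[482.9, -78.3], [465.4, -55.8], [473.9, -48.4], [491.5, -71.2]] [478.3912779 -63.4225605] 128.0
((415.38018798828125, 144.9951934814453), (18.10552215576172, 46.642704010009766), 2.2906100749969482) (np.int64(406), np.int64(425), np.int64(122), np.int64(168))
[[572.6, -75.1], [591.7, -54.0], [599.8, -61.2], [580.7, -82.4]] [586.19909845 -68.16038321] 45.3
[[590.4 -47.5]
 [557.2 -82.8]
 [607.4 -65.1]
 [576.6 -99.1]] 46.7 47.9 tail end mid [598.8578981  -56.29324128] 44.9
```

```bash
python3 -c "
import cv2
a=cv2.imread('pics/w2.png')[90:360,300:520];cv2.imwrite('pics/c2.png',cv2.resize(a,None,fx=2.2,fy=2.2,interpolation=2))"
```

```text
(no output)
```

View pics/c2.png

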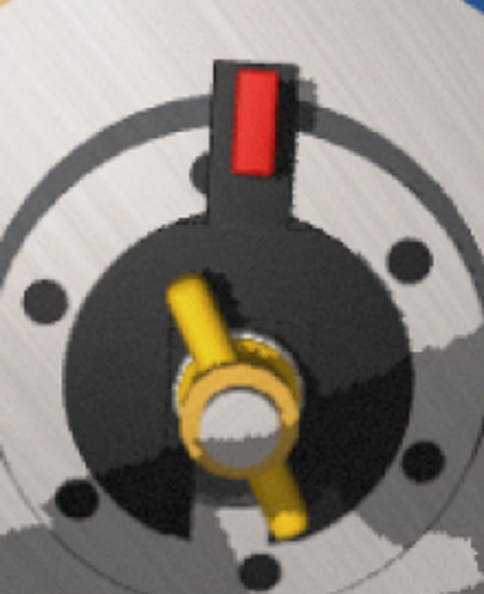

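The crop shows the spindle lock took up about 80° of play: the fin has swung from 127.8° to 47.7°. The wing has gone round 207°, so the nut has turned about 127° relative to the spindle, which is ≈3.5 mm of rise. The force was steady with no stop jump. The red fin top is at (415,145) in the w2 picture. Next I'll hover over the fin and refine its position.

```bash
python3 - <<'E'
from h import *
grip(45,40)
goto([586,-68,215],[180,0,-42.3]); wait(.2)
o=get_obs(); im=get_image("wrist"); np.save("o3.npy",o,allow_pickle=True)
b=np.ascontiguousarray(im[:,:,::-1]); cv2.imwrite("pics/w3raw.png",b); 
m=cv2.inRange(b,(0,0,150),(80,80,255)); n,L,S,ct=cv2.connectedComponentsWithStats(m)
for i in range(1,n):
    if S[i,4]>80:
        ys,xs=np.nonzero(L==i); r=cv2.minAreaRect(np.c_[xs,ys].astype(np.float32)); P=np.array([atz(ray_w(o,p),176) for p in cv2.boxPoints(r)])
        print(S[i],P.round(1).tolist(),P.mean(0).round(1))
print(o["t"],o["tcp_pos"],o["ee_rot"],o["grip_width"],o["wrist_force"])
v=cv2.resize(b,(800,600),interpolation=3)
for X in([586,-68,176],[530,-129,194]): q=proj_w(o,X)/.64; cv2.circle(v,tuple(int(k) for k in q),4,(255,255,0),1)
cv2.imwrite("pics/w3.png",v)
E
```

```text
[248 196  16  14 171] [[593.0, -53.5], [600.2, -60.1], [594.1, -66.9], [586.8, -60.2]] [593.5 -60.2]
25.5 [587.13222184 -69.29200982 217.89634108] [-179.8840687    -0.24975456  -42.36547505] 45.02412987127999 [-0.12494608  0.29207609  0.38638213]
```

View pics/w3.png

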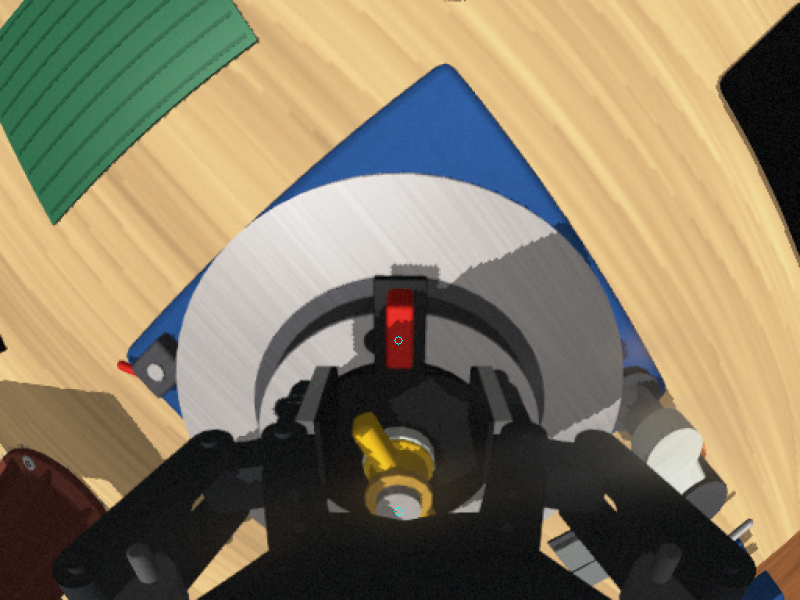

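The fin's red top spans (386–414, 305–368) and is centred about on the predicted point (398,340). The jaws straddle it symmetrically, so I'll descend and grip.

```bash
python3 - <<'E'
from h import *
o=get_obs(); print(o["tcp_pos"],o["ee_rot"])
F0=o["wrist_force"]
move_l([586,-68,165],[180,0,-42.3],speed=80); move_l([586,-68,150.5],speed=40); wait(.1)
o=get_obs(); print(o["tcp_pos"],o["wrist_force"]-F0)
grip(8,60); wait(.2)
o=get_obs(); print(o["t"],o["tcp_pos"],o["grip_width"],o["wrist_force"]-F0,o["moment"])
np.save("F3.npy",F0)
E
```

```text
[586.94204529 -69.17922214 217.58911313] [-179.89378293   -0.22134594  -42.36786944]
[586.12558671 -68.0428161  150.62812634] [-0.39948375  0.3086477   0.58273318]
27.525 [586.2469033  -67.99867607 150.91463546] 11.019190049398386 [-0.04312892  0.96144772  2.54888979] [ 0.04885085  0.12689033 -0.02862098]
```

```bash
python3 - <<'E'
from h import *
F0=np.load("F3.npy"); th=np.radians(47.7); e=np.array([np.cos(th),np.sin(th)]); p0=np.array([586.2,-68.0]); log=[]
for s in list(range(4,92,4)):
    move_l([*(p0+e*s),150.7],speed=35); o=get_obs(); f=o["wrist_force"]-F0
    log.append((s,[round(float(v),1) for v in(f[:2]@e,f[:2]@[-e[1],e[0]],f[2])],round(float(o["grip_width"]),1)))
    if np.hypot(*f[:2])>13 or abs(f[2])>14: print("STOP");break
print(log); print(o["t"],o["tcp_pos"])
E
```

```text
STOP
[(4, [-0.2, -0.0, 3.5], 11.0), (8, [-1.5, 0.3, 3.8], 10.6), (12, [0.3, -0.0, 3.9], 11.0), (16, [-1.8, 1.0, 4.4], 10.7), (20, [-1.7, 0.2, 4.3], 11.1), (24, [-1.5, 0.7, 5.1], 11.0), (28, [-1.3, 0.6, 4.5], 11.0), (32, [-2.8, 0.5, 5.6], 10.8), (36, [-6.2, 0.6, 7.0], 11.1), (40, [-9.9, 0.5, 7.4], 10.9), (44, [-16.7, 1.8, 10.9], 10.6)]
30.4583 [612.24395671 -39.52674317 150.42430133]
```

Resistance built up from about 30 mm, with upward force on the tool. I was pressing the tail down beyond the hat edge, which tips the washer up against the collar. I'll back off and carry the weight instead.

```bash
python3 - <<'E'
from h import *
F0=np.load("F3.npy"); th=np.radians(47.7); e=np.array([np.cos(th),np.sin(th)]); p0=np.array([586.2,-68.0])
def st(l):
    o=get_obs(); f=o["wrist_force"]-F0; print(l,[round(float(v),1) for v in(f[:2]@e,f[:2]@[-e[1],e[0]],f[2])],o["tcp_pos"].round(2),round(float((o["tcp_pos"][:2]-p0)@e),1),o["ee_rot"].round(2),o["moment"].round(2)); return f
st("now"); move_l([*(p0+e*36),150.7],speed=40); wait(.1); st("back")
z=150.7
for k in range(8):
    z+=.4; move_l([*(p0+e*36),z],speed=20); wait(.1); f=st(z)
    if f[2]<-.5: break
o=get_obs(); im=get_image("wrist"); cv2.imwrite("pics/w4.png",cv2.resize(im[:,:,::-1],(800,600),interpolation=3)); print(o["t"])
E
```

```text
now [-16.7, 1.8, 10.9] [612.24 -39.53 150.42] 38.6 [ 1.7934e+02  1.1000e-01 -4.2280e+01] [-1.8   1.62 -0.11]
back [1.4, -0.1, 4.4] [610.87 -40.97 150.8 ] 36.6 [-1.7996e+02 -3.0000e-02 -4.2280e+01] [-0.14  0.01 -0.03]
151.1 [2.6, -1.5, 2.6] [610.73 -40.95 150.92] 36.5 [-1.7995e+02 -1.0000e-02 -4.2290e+01] [ 0.07 -0.25  0.05]
151.5 [1.8, -0.3, -0.1] [609.96 -41.18 150.92] 35.8 [ 1.7997e+02  6.0000e-02 -4.2300e+01] [ 0.05 -0.2  -0.01]
151.9 [1.7, -0.4, -1.5] [609.56 -41.37 151.08] 35.4 [ 1.7993e+02  1.0000e-01 -4.2310e+01] [ 0.07 -0.06 -0.06]
31.9583
```

View pics/w4.png

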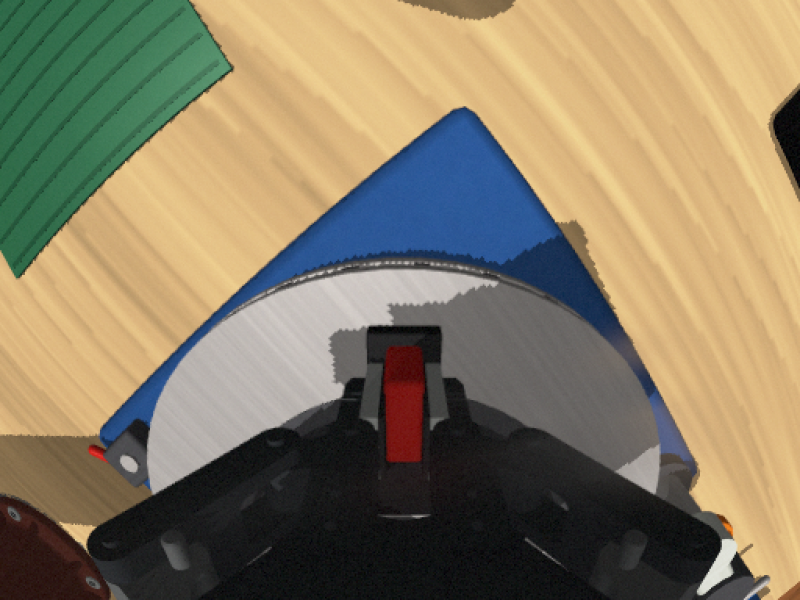

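```bash
python3 - <<'E'
from h import *
o=get_obs(); th=np.radians(47.7); e=np.array([np.cos(th),np.sin(th)]); C=np.array([530,-129.])
for r,z in((347,176),(378,176),(462,176),(326,148),(355,148),(510,148)):
    p=atz(ray_w(o,(404*.64,r*.64)),z); print(r,z,p.round(1),"rel tcp",round(float((p-o["tcp_pos"][:2])@e),1),"rel axis",round(float((p-C)@e),1))
E
python3 -c "
import cv2
a=cv2.imread('pics/w4.png')[310:530,320:490];cv2.imwrite('pics/c4.png',cv2.resize(a,None,fx=2.7,fy=2.7,interpolation=2))"
```

```text
347 176 [628.  -21.7] rel tcp 26.8 rel axis 145.3
378 176 [621.5 -28.8] rel tcp 17.2 rel axis 135.7
462 176 [601.2 -51.1] rel tcp -12.9 rel axis 105.6
326 148 [624.7 -25.3] rel tcp 21.9 rel axis 140.4
355 148 [617.5 -33.2] rel tcp 11.3 rel axis 129.7
510 148 [568.6 -87.1] rel tcp -61.5 rel axis 57.0
```

View pics/c4.png

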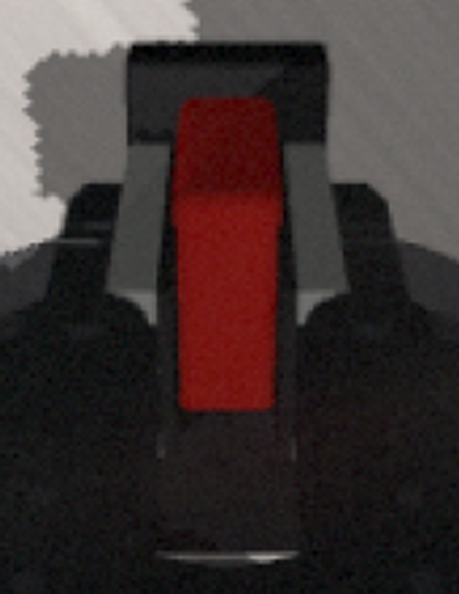

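```bash
cat > pull.py <<'E'
from h import *
F0=np.load("F3.npy"); th=np.radians(47.7); e=np.array([np.cos(th),np.sin(th)]); p0=np.array([586.2,-68.0]); log=[]
def pull(s,z,end,lat=0):
    n=np.array([-e[1],e[0]])
    while s<end:
        s+=2.5; move_l([*(p0+e*s+n*lat),z],speed=35); o=get_obs(); f=o["wrist_force"]-F0; d=o["tcp_pos"][:2]-p0
        log.append((s,round(float(d@e),1),[round(float(v),1) for v in(f[:2]@e,f[:2]@n,f[2])],round(z,2),o["tcp_pos"][2].round(2),round(float(o["moment"]@[*-n,0]),2),round(float(o["moment"][2]),2)))
        if f[:2]@e<-10 or abs(f[2])>9: print("STOP"); break
        z-=np.clip((-1.2-f[2])*.12,-.3,.3)
    for l in log: print(*l)
    print(o["t"],o["ee_rot"])
E
python3 - <<'E'
from pull import *
pull(36,151.8,90)
E
```

```text
38.5 38.6 [0.5, 0.3, -2.3] 151.8 151.6 0.14 -0.02
41.0 41.3 [1.7, 0.5, -3.6] 151.66 151.67 0.21 0.05
43.5 43.7 [1.7, 0.4, -1.8] 151.38 151.44 0.08 -0.0
46.0 46.2 [0.2, -0.2, -2.6] 151.31 151.37 0.11 -0.01
48.5 48.6 [0.4, 0.4, -2.0] 151.14 151.17 0.14 0.0
51.0 51.2 [1.6, -0.4, -1.6] 151.04 151.13 0.13 -0.03
53.5 53.7 [0.6, -0.1, -2.4] 150.99 151.06 0.04 0.0
56.0 56.3 [1.1, 0.5, -1.7] 150.85 150.99 0.12 0.01
58.5 58.8 [0.5, 0.7, -0.9] 150.79 150.96 0.07 -0.03
61.0 61.3 [0.5, 0.2, -1.3] 150.83 150.98 0.04 -0.03
63.5 63.7 [0.7, 0.4, -0.8] 150.82 150.94 0.05 -0.01
66.0 66.3 [0.7, -0.1, -0.8] 150.87 150.91 0.04 -0.02
68.5 68.8 [0.7, 0.5, -0.2] 150.92 150.91 -0.01 0.01
71.0 71.4 [1.2, 0.4, -0.7] 151.04 151.0 0.1 -0.03
73.5 73.8 [0.6, 1.1, -0.4] 151.1 151.02 0.08 -0.03
76.0 76.2 [1.8, 0.6, -2.0] 151.2 151.08 0.09 0.01
78.5 78.7 [1.1, 0.9, -1.7] 151.1 151.08 0.05 -0.02
81.0 81.3 [1.0, 1.0, -1.5] 151.03 151.08 0.15 0.02
83.5 83.7 [0.3, -0.3, -1.6] 151.0 151.03 0.05 -0.01
86.0 86.3 [0.1, -0.1, -1.4] 150.95 151.04 0.08 0.01
88.5 88.8 [1.8, -0.5, -2.1] 150.93 151.02 0.07 -0.01
91.0 91.3 [1.4, 0.3, -1.8] 150.82 150.91 0.0 0.03
37.5083 [-1.79982253e+02 -4.95100679e-03 -4.22980868e+01]
```

The washer is clear of the spindle at 91 mm with low forces. Now I'll lift it and carry it to the mat.

```bash
python3 - <<'E'
from h import *
F0=np.load("F3.npy"); th=np.radians(47.7); e=np.array([np.cos(th),np.sin(th)]); p0=np.array([586.2,-68.0])
move_l([*(p0+e*115),151.3],speed=60); move_l([*(p0+e*115),240],speed=120)
phi=np.radians(80); T=np.array([510.8,262.6])+83*np.array([np.cos(phi),np.sin(phi)])
move_l([*T,240],[180,0,-10],speed=150); wait(.2)
o=get_obs(); print(o["t"],o["tcp_pos"],o["grip_width"],o["wrist_force"]-F0)
im=get_image("wrist"); cv2.imwrite("pics/w5.png",cv2.resize(im[:,:,::-1],(800,600),interpolation=3))
im=get_image("side"); cv2.imwrite("pics/s5.png",im[:,:,::-1])
a=cv2.imread("pics/w5.png"); b=im[100:330,100:380,::-1]; b=cv2.resize(b,(400,329),interpolation=3)
v=np.zeros((329,800,3),np.uint8); v[:,400:]=b; v[:300,:400]=cv2.resize(a,(400,300)); cv2.imwrite("pics/v5.png",v)
E
```

```text
41.6667 [525.37758959 344.0353832  240.00391921] 10.831571433442331 [ 0.33765728  0.59722141 -2.11490764]
```

View pics/v5.png

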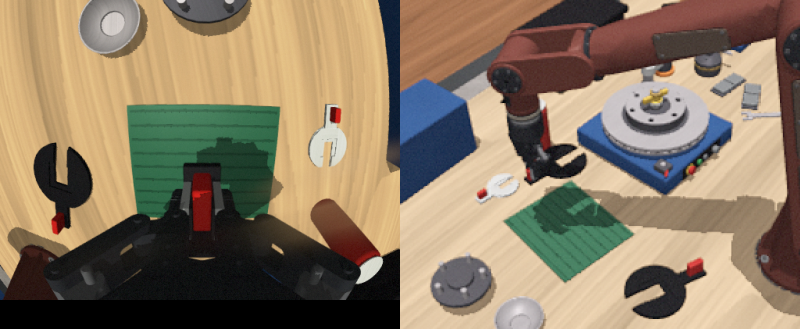

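Left (wrist): the fin is gripped at (202,200) over the mat. Right (side): the washer is held about level above the mat, with the nut left on the spindle. I'll lower it by feel.

```bash
python3 - <<'E'
from h import *
o=get_obs(); F0=o["wrist_force"]; p=[525.2,344.3]
move_l([*p,40],speed=120); move_l([*p,22],speed=50)
z=22
while z>9:
    z-=.7; move_l([*p,z],speed=15); o=get_obs(); f=o["wrist_force"]-F0; print(round(z,1),o["tcp_pos"][2].round(2),f.round(1))
    if f[2]>4: break
wait(.4); o=get_obs(); print(o["t"],o["tcp_pos"],(o["wrist_force"]-F0).round(1),o["grip_width"])
E
```

```text
21.3 21.58 [-0.5 -0.5  0.8]
20.6 20.69 [ 1.5 -1.1 -0.2]
19.9 19.84 [-0.2 -0.8 -0.5]
19.2 19.11 [ 0.6 -0.6 -0.5]
18.5 18.43 [-0.3  0.4  0.8]
17.8 17.74 [ 0.1 -0.5 -0.1]
17.1 17.02 [ 0.1 -0.8  0.1]
16.4 16.33 [ 0.8 -1.1  0.8]
15.7 15.62 [ 0.1 -0.   0.5]
15.0 15.15 [-0.  -0.4  0.1]
14.3 15.06 [-1.9 -2.3  5.2]
47.2417 [525.3802396  344.41234194  15.05993769] [-2.6 -1.4  9.2] 11.059538779258833
```

```bash
python3 - <<'E'
from h import *
p=[525.3,344.4]
move_l([*p,14.9],speed=15); grip(30); wait(.2); move_l([*p,60],speed=60); move_l([*p,150],speed=200)
goto([420,344,330],[180,0,-10]); wait(.3)
o=get_obs(); print(o["t"],o["tcp_pos"],o["grip_width"],o["wrist_force"])
im=get_image("wrist"); T=get_image("top")
a=cv2.resize(im[:,:,::-1],(400,300)); b=cv2.resize(T[130:300,140:367,::-1],(400,300),interpolation=3); cv2.imwrite("pics/v6.png",np.hstack([a,b]))
cv2.imwrite("pics/t6.png",T[:,:,::-1])
E
```

```text
50.6583 [420.03476196 343.59913848 328.16151895] 30.264746939204805 [-0.10372754  0.16083899  0.09534414]
```

View pics/v6.png

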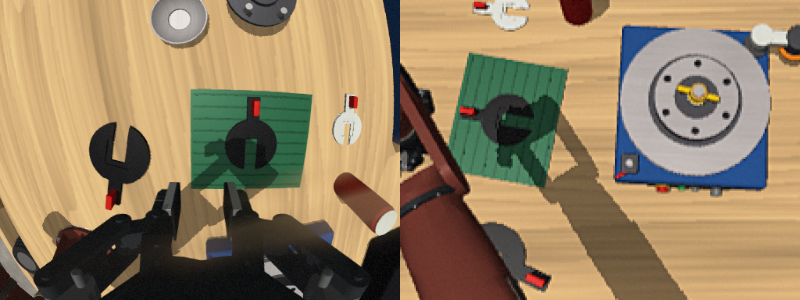

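Both views show the washer centred and flat on the mat, plate at (250,147) left and (505,118) right. The nut and collar are still on the spindle, the bystanders are in place, and the gripper is clear. I'll hand in.

```bash
python3 - <<'E'
from station import *
sign_off(); print(get_obs()["t"])
E
```

```text
the job is handed in; nothing more can be done
the job is handed in; nothing more can be done
```

The brake disc is unclamped, and the C-washer lies on the mat with the gripper clear. I handed the job in at about 51 s; no verdict is reported.

- **Nut:** I pushed a wing clockwise with closed fingers. The spindle play was about 80° at 1–2 N, then the lock held. I turned the nut on about 127°, for a rise of about 3.5 mm, at a steady 6–10 N without meeting the stop. The rise comes from the wing and fin angles in the picture; I did not measure the collar's height directly.
- **Washer:** I drew it out by the fin. Partway, at about 38 mm, it caught with 17 N of pull because I was pressing its tail down past the hat edge, tipping it. I backed off, carried its weight, and the rest went at under 4 N.
- **Mat:** I lowered it by feel onto the mat, held it there at about 9 N, and let go.
- **Last check:** The last wrist and top pictures show the plate near the mat's centre and lying flat, and the nut still on the spindle. The bystanders in view look undisturbed; I compared them by eye only. The wrist force is about zero.

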